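# Slide an optical cell home in the light path by feel

## Task

Set the glass-sided cell in the light-path stage: push it along the bench by the bar on its end, never lifting or tipping it or touching its clear panes, through the stage's flared mouth so that the panes face the lamp and the detector, and on until the sprung pad inside the hood is pressed fully home. The stop behind the pad is set differently each time and cannot be seen, so feel for it; push gently throughout, do not disturb the vial, dish or dropper, and leave the cell standing there released.

Things in the scene. Friction and masses are not known exactly. Their poses are not given: they have to be found in the camera images.
- cell: Optical cell, about 0.6 kg, loose: 100 mm long (own x), 72 wide (own y), 66 high. Aluminium frame; across each end a black push bar (face at own x = +-50 mm, 64 wide, 22 to 38 mm up, 8 mm proud of the end): push there, pushing higher tips it. Clear panes, recessed 2 mm, form the long sides (own +-y). Ends alike; base corners rounded 10 mm. Origin: underside centre, z up.
- pane_a: Clear glass pane of the cell, 64 x 4 x 40 mm, on the cell's +y side. Origin: its centre, 36 mm above the cell's underside, 32 mm from its middle.
- pane_b: The same on the cell's -y side.
- stage: Light-path stage, fixed. Own +x: direction the cell is pushed in; light crosses along y, 36 mm up, at x = 0, between two grey housings (60 mm along x, y = 60 to 100 mm each side, 68 mm high, lens barrels in to y = +-48 mm). The cell slides on the bare bench between two guides 14 mm high, inner faces y = +-37 mm, from x = -25 to 85 mm. Origin: on the bench, centre line, under the beam. z up.
- stop_pad (a joint): Travel of the sprung pad (36 x 24 mm, centre 30 mm up) inside the hood, pressed by the cell's far end along the stage's +x: 0 = free, 0.008 m = fully home flush between two fixed lugs, the hard stop. Its spring is weak (under 0.1 N) and cannot push the cell back; at the hard stop resistance rises steeply. The stop's place varies by +-8 mm and is not otherwise given.
- vial: Bystander: white plastic vial 30 mm across, 52 mm tall, standing beside the mouth on the stage's +y side. Origin: centre of its underside.
- dish: Bystander: clear petri dish 61 mm across, 14 mm high, behind the hood. Origin: centre of its underside.
- dropper: Bystander: brown dropper bottle 30 mm across, 96 mm tall, beside the housing on the stage's -y side. Origin: centre of its underside.
- stage_mouth (a point): Middle of the outer end of the stage's mouth, on the bench, 85 mm before the stage's origin. Here the mouth is about 134 mm wide; its 14 mm high walls narrow over 60 mm of length (27 degrees each side) to the 74.5 mm between the guides. Beyond the way in (to the far side, world +x) stands the large fixed spectrometer, 0.2 m high, its front at world x = 0.60: keep the gripper's body clear of it.
- stage_hood (a point): Middle of the front upper edge of the closed black hood over the stage's far end, 82 mm up, at stage x = 35 mm; it runs to x = 120 mm. The cell's far end passes into it (opening 91 mm wide, 78 mm high). Fully home, the cell's centre lies at stage x between -8 and +8 mm, depending on the unseen stop, with its own x along the stage's x, either way round.

How it is judged:
By the outcome, as a careful person would: the job done as asked, in the order asked, and still so for the second after the job is handed in, with the robot touching nothing.
It also fails if it takes over 64 s, if anything falls off the work surface, if the arm or the gripper's body presses on something with over 40 N, if the wrist force passes 120 N, or if a joint passes its speed limit or range.

## Robot

A 6-joint arm with a two-finger parallel gripper is mounted at the origin on a cart in front of the work surface, level with it; the furniture and walls round the work are solid. World frame = base frame: x ahead of the robot, y to its left, z up, the work surface at z = 0. Lengths are in m, angles in rad, forces in N, time in s.
With the tool pointing down it reaches from about 0.2 to 0.875 m from the base axis. Payload 3.4 kg.
Tool frame: the origin (TCP) lies between the finger pads; the fingertips stand 25 mm ahead of it and the grasp point (between the pads) lies 6 mm ahead of it (r.nose_length is the z of the fingertips in the tool frame, in m); z points along the fingers, y is the line along which they close (so a half turn about z gives the same grasp; the last joint's range is limited). The gripper opens to 94 mm and grips with 3 to 60 N. Pads are 16 mm wide; open, the fingers measure 119 mm over their backs; the gripper's body (75 mm by 177 mm) begins 78 mm behind the grasp point.
Start: joints at [-1.268, 0.276, 1.505, -0, 1.361, -0.121], TCP at [0.236, -0.524, 0.23] pointing down, gripper open.
Joint ranges: [-2.89, 2.89], [-0.75, 2.08], [0.22, 2.7], [-1.18, 4.32], [0.11, 2.71], [-2.7, 2.7]. Speed limits (rad/s): [2.57, 2.57, 3.14, 3.14, 3.14, 3.14].

## Interface

Orientations are given as a unit quaternion [w, x, y, z].
In Python, from plant import r, gripper_to, inverse_kinematics, vision, models, telemetry gives the robot as it stands. Calls block until the motion is done:
- r.move_to(position, orientation): joint-space move of the TCP to a pose.
- r.move_l(position, rot=None, vel=0.15, guard=None): straight line of the TCP; rot=None keeps the orientation; vel is the mean speed in m/s. With guard (N) it stops when the force on the tool has changed by that much, and returns True; else False.
- r.movej(angles): joint-space move.
- gripper_to(opening, f_grip=None): finger opening in m; f_grip is the grip in N (None keeps the last); returns when the fingers have stopped.
- r.hold(seconds).
- inverse_kinematics(position, orientation): joint angles nearest the present ones, or None.
- vision.snapshot(name): name is "scene" or "top" or "wrist"; returns the picture (420x560x3 uint8, red, green, blue); there is no depth.
- vision.get_calibration(name): a dict with "fx", "fy", "cx", "cy" (pixels), "position" and "orientation" of the camera in the world. Camera axes: x right, y down, z forward; pixel columns grow to the right and rows downward; lengths in m; the calibration is good to about 2 mm. A picture is of the moment at which its call begins: read the wrist's pose just before it. get_calibration takes no time and is no camera call; for the wrist camera it gives the pose at the moment of the call.
A pose or a line that the arm cannot do raises r.PlanningError and nothing moves.
- r.sign_off(): hands the job in; it is judged then, once.
Trained networks look in the newest picture that a camera, given by its name, has taken for a name from the list of things; names that differ only in an ending like _2 or _b are one class to them, and where a whole thing is asked for, a point or a joint stands for the part that bears it (a point fixed in the world has none). Each returns a list of dicts, best first, with "score" (0 to 1); they miss things now and then, are a little off and sometimes report something else, mostly with a low value. They report only what shows in the picture. A call takes as long as a camera call.
- models.boxes_of(thing, camera): "at" ([x, y, z] in m, in world coordinates, good to about 4 mm: the middle of the surface that is visible of it).
- models.regions_of(thing, camera): "pixels" (420x560 bool, what is visible of it).
- models.mark_of(thing, camera): "at" ([x, y, z] in m, in world coordinates, good to about 4 mm: a listed point, or the origin of a listed thing).
Readings, each from a call of its own:
- telemetry.current_t(): time.
- telemetry.current_joints(): joint angles.
- telemetry.current_dq(): joint speeds.
- telemetry.current_joint_efforts(): joint torques, N m.
- telemetry.current_ee_pos(): TCP position.
- telemetry.current_tool_rot(): TCP orientation.
- telemetry.current_wrist_force(): force on the tool from outside, world axes, zero at the start.
- telemetry.current_torque(): the same for the moment, N m.
- telemetry.current_opening(): finger opening in m.
- telemetry.current_finger_force(): force on a finger pad.
Only numpy, scipy, OpenCV 4.12 (cv2) and the standard library are available. Lean on these libraries where they do the work, as an engineer would, in place of code of your own. Each camera call takes 0.05 s, during which the arm holds its last target. There are 200 camera calls.

## Working session

There is one attempt and no reset: what is moved stays moved. The work goes in short steps, each a Python script; the robot and the scene stay as the last script left them, time stands still between calls to the robot, and variables do not carry over. Pictures are saved under pics/ and viewed, at most 10 in all, crops included, and the job is handed in when it is done.

```bash
mkdir -p pics; python3 - <<'E'
from plant import r, vision, models, telemetry
import cv2, numpy as np
for c in ["scene","top"]:
    im=vision.snapshot(c); cv2.imwrite(f"pics/{c}0.png",im[:,:,::-1])
    k=vision.get_calibration(c); print(c,np.round(k["position"],3),np.round(k["orientation"],3),k["fx"],k["cx"],k["cy"])
    for t in ["cell","pane_a","stage","vial","dish","dropper","stage_mouth","stage_hood"]:
        for n,f in (("mark",models.mark_of),("box",models.boxes_of)):
            try: print(t,n,[(np.round(d["at"],3).tolist(),round(d["score"],2)) for d in f(t,c)[:3]])
            except Exception as e: print(t,n,e)
print(telemetry.current_t(),telemetry.current_tool_rot(),r.nose_length)
E
```

```text
scene [-0.127 -0.556  0.611] [-0.486  0.797 -0.31   0.181] 465.0672220350989 276.225964702018 207.57378216928473
cell mark [([0.484, -0.087, -0.001], 0.95), ([0.522, 0.331, -0.002], 0.47)]
cell box [([0.467, -0.106, 0.052], 0.9)]
pane_a mark [([0.455, -0.072, 0.035], 0.73)]
pane_a box [([0.451, -0.075, 0.037], 0.75), ([0.658, 0.321, 0.046], 0.45)]
stage mark [([0.523, 0.332, -0.003], 0.56)]
stage box [([0.568, 0.321, 0.044], 0.74)]
vial mark [([0.405, 0.273, -0.003], 0.63)]
vial box [([0.399, 0.262, 0.032], 0.58)]
dish mark []
dish box []
dropper mark [([0.658, 0.328, -0.0], 0.73), ([0.505, 0.247, -0.002], 0.22)]
dropper box [([0.657, 0.32, 0.05], 0.67)]
stage_mouth mark [([0.504, 0.248, 0.001], 0.87)]
stage_mouth box [([0.564, 0.322, 0.045], 0.77)]
stage_hood mark [([0.528, 0.361, 0.086], 0.87)]
stage_hood box []
top [0.335 0.172 1.18 ] [-0.074  0.722 -0.685  0.067] 398.98524533574016 276.1161885654315 209.68552561826695
cell mark [([0.487, -0.084, -0.003], 0.62)]
cell box [([0.484, -0.08, 0.061], 0.97)]
pane_a mark [([0.454, -0.074, 0.034], 0.46)]
pane_a box []
stage mark [([0.521, 0.326, -0.004], 0.77), ([0.409, 0.274, 0.002], 0.62), ([0.53, 0.36, 0.082], 0.56)]
stage box [([0.532, 0.366, 0.07], 0.75)]
vial mark []
vial box [([0.409, 0.274, 0.053], 0.67)]
dish mark [([0.517, 0.501, 0.004], 0.68)]
dish box [([0.518, 0.497, 0.011], 0.61), ([0.484, -0.081, 0.062], 0.23)]
dropper mark [([0.657, 0.334, -0.005], 0.51)]
dropper box [([0.654, 0.333, 0.046], 0.5)]
stage_mouth mark []
stage_mouth box [([0.532, 0.366, 0.067], 0.92)]
stage_hood mark [([0.532, 0.362, 0.082], 0.93), ([0.521, 0.328, 0.002], 0.34)]
stage_hood box [([0.534, 0.363, 0.071], 0.9)]
1.7 [6.76382942e-05 9.77629847e-01 2.10332776e-01 1.78474910e-05] 0.025
```

View pics/scene0.png

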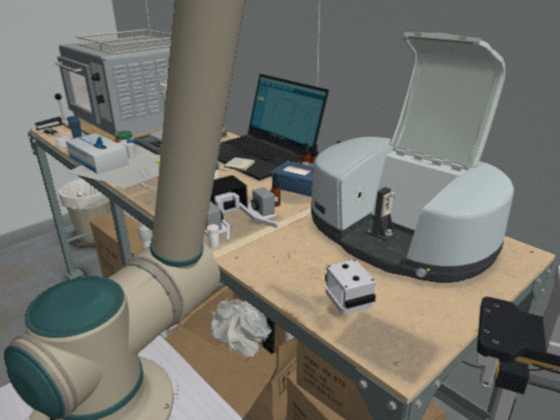

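View pics/top0.png

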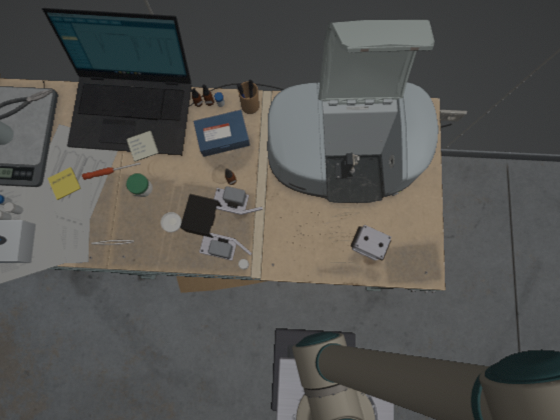

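The scene view shows the cell near (350,286) in front of the spectrometer, with a black bar facing the camera. In the top view the cell is at (371,243) and the stage at about (218,220), with its mouth opening toward +column, the vial at (243,264), the dish at (171,222) and the dropper at (230,177). Next I'll get precise yaws from the wrist camera.

```bash
cat > h.py <<'E'
import numpy as np, cv2
from plant import r, gripper_to, inverse_kinematics, vision, models, telemetry
from scipy.spatial.transform import Rotation as R
def Q(h): return [0,np.cos(h/2),np.sin(h/2),0]   # tool down, tool x at world angle h
def rot(k): q=k["orientation"]; return R.from_quat([q[1],q[2],q[3],q[0]]).as_matrix()
def ray(k,uv,z):  # pixel -> world at height z
    uv=np.atleast_2d(uv).astype(float)
    d=np.c_[(uv[:,0]-k["cx"])/k["fx"],(uv[:,1]-k["cy"])/k["fy"],np.ones(len(uv))]@rot(k).T
    p=np.array(k["position"]); return p+d*((z-p[2])/d[:,2])[:,None]
def ortho(im,k,z,x0,x1,y0,y1,res=.0005):  # rectified view at height z: columns = +y, rows = +x
    ys,xs=np.meshgrid(np.arange(y0,y1,res),np.arange(x0,x1,res))
    P=np.stack([xs,ys,np.full_like(xs,z)],-1)-np.array(k["position"]); c=P@rot(k)
    return cv2.remap(im,(c[...,0]/c[...,2]*k["fx"]+k["cx"]).astype(np.float32),(c[...,1]/c[...,2]*k["fy"]+k["cy"]).astype(np.float32),cv2.INTER_LINEAR)
def look(name):
    k=vision.get_calibration("wrist"); im=vision.snapshot("wrist"); cv2.imwrite(f"pics/{name}.png",im[:,:,::-1]); return im,k
def marks(ts,c="wrist"):
    for t in ts: print(t,[(np.round(d["at"],4).tolist(),round(d["score"],2)) for d in models.mark_of(t,c)[:2]])
E
python3 - <<'E'
from h import *
import pickle
gripper_to(0.036)
S=[]
for n,p in (("wc",[0.46,-0.14,0.33]),("ws",[0.50,0.21,0.36])):
    r.move_to(p,Q(1.3)); im,k=look(n); S.append((im,k))
    print(n,np.round(k["position"],3),np.round(rot(k)[:,2],3),np.round(rot(k)[:,0],3))
    marks(["cell","pane_a"] if n=="wc" else ["stage","stage_mouth","stage_hood","vial","dropper"])
pickle.dump(S,open("S.pkl","wb"))
cv2.imwrite("pics/both.png",cv2.resize(np.hstack([S[0][0],S[1][0]]),(800,300),interpolation=cv2.INTER_AREA)[:,:,::-1])
print(telemetry.current_t(),telemetry.current_ee_pos(),telemetry.current_joints())
E
```

```text
wc [ 0.478 -0.075  0.484] [-0.064 -0.227 -0.972] [ 0.963 -0.269 -0.001]
cell [([0.4842, -0.0863, -0.0027], 0.87)]
pane_a []
ws [0.519 0.274 0.514] [-0.064 -0.227 -0.972] [ 0.963 -0.269 -0.   ]
stage [([0.5277, 0.3652, 0.08], 0.72)]
stage_mouth []
stage_hood [([0.5279, 0.3644, 0.0812], 0.88)]
vial [([0.4024, 0.2706, -0.0004], 0.66)]
dropper []
6.1417 [0.50022856 0.20918125 0.36000084] [ 2.67798655e-01  1.81179358e-01  1.31975366e+00 -1.09604518e-04
  1.64067329e+00  5.40045726e-01]
```

View pics/both.png

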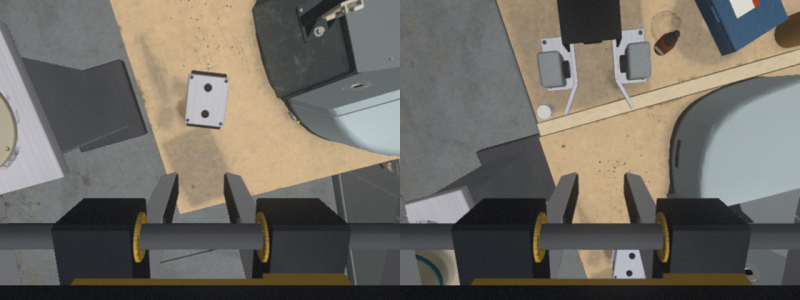

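The left half shows the cell near (206,99), slightly rotated with its long axis near vertical. The right half shows the stage, with hood (590,20), wings (572,95) and (622,90), and vial (545,112). Rectified views at the known heights come next.

```bash
python3 - <<'E'
from h import *
import pickle
S=pickle.load(open("S.pkl","rb"))
a=ortho(*S[0],.066,.41,.56,-.16,-.01,.0005)
b=ortho(*S[1],.014,.42,.62,.20,.40,.0005)
b2=np.zeros((400,720,3),np.uint8); b2[:300,:300]=a; b2[:,310:710]=b
g=lambda v:v
cv2.imwrite("pics/ortho.png",b2[:,:,::-1])
E
```

```text
Traceback (most recent call last):
ValueError: could not broadcast input array from shape (301,300,3) into shape (300,300,3)
```

```bash
python3 - <<'E'
from h import *
import pickle
S=pickle.load(open("S.pkl","rb"))
a=ortho(*S[0],.066,.41,.56,-.16,-.01,.0005)
b=ortho(*S[1],.014,.42,.62,.20,.40,.0005)
b2=np.zeros((401,720,3),np.uint8); b2[:300,:300]=a[:300,:300]; b2[:400,310:710]=b[:400,:400]
cv2.imwrite("pics/ortho.png",b2[:,:,::-1])
# cell yaw: bright top at z=.066
m=(a.min(2)>150).astype(np.uint8); m=cv2.morphologyEx(m,cv2.MORPH_CLOSE,np.ones((15,15)))
c=max(cv2.findContours(m,0,1)[0],key=cv2.contourArea); (u,v),s,an=cv2.minAreaRect(c)
print("cell rect x,y",.41+v*.0005,-.16+u*.0005,np.array(s)*.0005,an)
E
```

```text
cell rect x,y 0.4853793182373047 -0.08705172729492187 [0.08244873 0.06870728] 21.801410675048828
```

View pics/ortho.png

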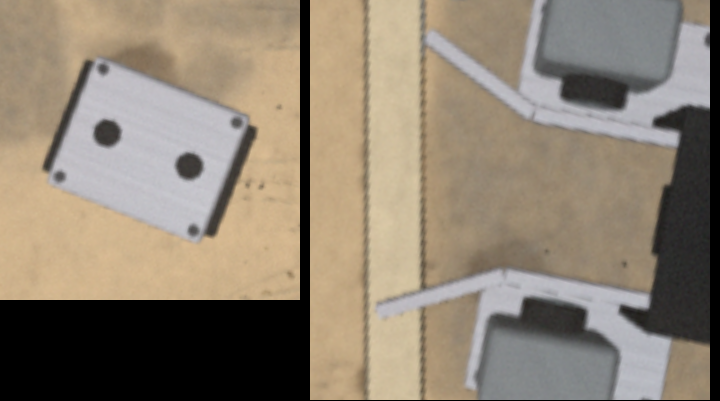

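The left panel shows the cell's bars at (68,115) and (230,182), so its heading is about 68°. The right panel shows the guides' inner corners at (533,119) and (503,269), with edges sloping about 10°, so the stage heading is about 80°. I'll fit the guide edges and the cell edges.

```bash
python3 - <<'E'
from h import *
import pickle
S=pickle.load(open("S.pkl","rb"))
b=ortho(*S[1],.014,.42,.62,.20,.40,.0005).astype(int)
L=[]
for lo,hi,sg,c0,c1 in ((105,165,1,232,330),(240,300,-1,204,330)):
    P=[]
    for c in range(c0,c1):
        col=cv2.GaussianBlur(b[:,c,2].astype(np.float32).reshape(-1,1),(1,5),0).ravel()  # blue
        e=120+ (c-c0)*.19+(0 if sg>0 else 150)
        w=np.arange(int(e-10),int(e+10)); g=-sg*np.gradient(col)[w]
        P.append((.20+c*.0005,.42+w[np.argmax(g)]*.0005))
    P=np.array(P)
    vx,vy,x0,y0=cv2.fitLine(P.astype(np.float32),cv2.DIST_HUBER,0,.001,.001).ravel()
    f=lambda y:y0+(y-x0)*vy/vx
    print("slope deg",np.degrees(np.arctan(vy/vx)),"x at y=.33",f(.33),"resid",np.std(P[:,1]-f(P[:,0]))); L.append((vy/vx,f(.33)))
print("width",(L[1][1]-L[0][1])*np.cos(np.arctan(L[0][0])),"mid x at y=.33",(L[0][1]+L[1][1])/2)
E
```

```text
slope deg 10.158025 x at y=.33 0.48370516 resid 0.0002921529506337224
slope deg 10.420494 x at y=.33 0.5601643 resid 0.00023555903110367022
width 0.07526062 mid x at y=.33 0.52193475
```

```bash
cat >> h.py <<'E'
ST=np.array([.5219-.0014*.18,.3286]); HS=np.radians(79.7); D=np.array([np.cos(HS),np.sin(HS)])
ZT=.045; OFF=.058
def dubins(c,h,R1,R2,send,step=.018):
    """left arc R1, straight, right arc R2, then along the stage line to stage x=send; returns poses of the cell"""
    from scipy.optimize import brentq
    n=lambda a:np.array([-np.sin(a),np.cos(a)]); NS=n(HS)
    A=c+R1*n(h)                       # centre of the left turn
    def lat(hm): # lateral offset from the stage line when the right arc ends with no straight
        return 0
    def build(hm,Ls):
        P=[(A-R1*n(a),a) for a in np.linspace(h,hm,max(2,int(abs(hm-h)*R1/step)+2))]
        q=P[-1][0]; u=np.array([np.cos(hm),np.sin(hm)]); k=max(1,int(Ls/step)+1)
        P+=[(q+u*Ls*i/k,hm) for i in range(1,k+1)]; q=P[-1][0]; B=q-R2*n(hm)
        P+=[(B+R2*n(a),a) for a in np.linspace(hm,HS,max(2,int(abs(hm-HS)*R2/step)+2))[1:]]
        return P
    def miss(hm): # straight length that puts the arc's end on the line -> stage x of that end
        e=build(hm,0)[-1][0]-ST; l=e@NS; Ls=-l/np.sin(hm-HS); e2=build(hm,max(Ls,0))[-1][0]-ST
        return e2@D-send,Ls
    hm=brentq(lambda a:miss(a)[0],HS+.05,HS+.6); return build(hm,miss(hm)[1]),hm
def tcp(c,h,back=0): 
    u=np.array([np.cos(h),np.sin(h)]); return [*(np.array(c)-(OFF+back)*u),ZT]
E
python3 - <<'E'
from h import *
c=np.array([.4854,-.0871]);h=np.radians(68.2)
P,hm=dubins(c,h,.12,.2,-.16)
print(np.degrees(hm),len(P),P[-1]); print("max tcp x",max(tcp(*p)[0] for p in P))
gripper_to(.044)
p=tcp(c,h,.025); r.move_to([p[0],p[1],.16],Q(h)); r.move_l(p,vel=.12)
f0=np.array(telemetry.current_wrist_force())
print("contact",r.move_l(tcp(c,h,-.004),vel=.02,guard=1.0),telemetry.current_ee_pos(),tcp(c,h),telemetry.current_wrist_force()-f0)
im,k=look("w2"); print(telemetry.current_t())
E
```

```text
91.37022886210556 17 (array([0.49303965, 0.17117839]), np.float64(1.3910274138394807))
max tcp x 0.4953343248466755
contact True [ 0.4633165  -0.1414654   0.04468516] [np.float64(0.46386066553808636), np.float64(-0.14095217795909298), 0.045] [-0.72524378 -0.30963389 -0.89379803]
10.35
```

View pics/w2.png

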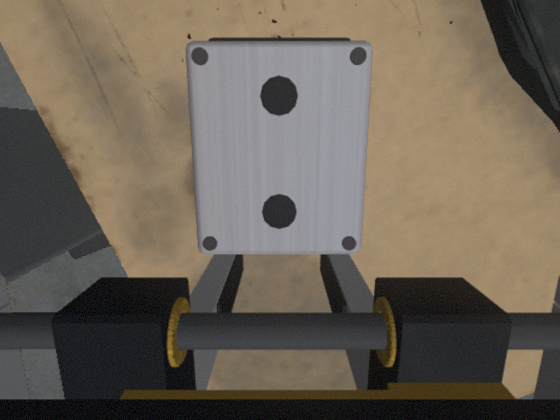

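The cell is square to the fingers, at columns 188–371 and rows 40–253, and contact is as predicted. Now I'll push along the path, checking alignment in the wrist view.

```bash
python3 - <<'E'
from h import *
c=np.array([.4854,-.0871]);h=np.radians(68.2)
P,hm=dubins(c,h,.12,.2,-.16)
F=[]
for c,h in P[1:]:
    if r.move_l(tcp(c,h),rot=Q(h),vel=.045,guard=10): print("guard",c,h); break
    F.append(np.round(telemetry.current_wrist_force(),1).tolist())
print(F)
im,k=look("w3"); marks(["cell"])
a=ortho(im,k,.066,P[-1][0][0]-.08,P[-1][0][0]+.08,P[-1][0][1]-.08,P[-1][0][1]+.08)
m=(a.min(2)>135).astype(np.uint8); m=cv2.morphologyEx(m,cv2.MORPH_CLOSE,np.ones((25,25)))
ct=max(cv2.findContours(m,0,1)[0],key=cv2.contourArea); (u,v),s,an=cv2.minAreaRect(ct)
print("cell rel. to plan",v*.0005-.08,u*.0005-.08,s,an,telemetry.current_t(),telemetry.current_ee_pos())
E
```

```text
[[-0.4, -1.7, -0.3], [0.8, -1.0, -0.6], [1.5, -1.7, 0.4], [-1.2, -0.8, 1.3], [-0.1, -0.2, 0.5], [0.1, 0.0, -0.2], [0.8, 0.7, 0.6], [0.1, 0.4, -0.1], [-0.5, 0.4, 0.1], [0.6, 0.7, 0.3], [0.4, -0.2, -0.3], [-0.9, -0.0, -0.0], [0.6, -0.4, -0.6], [-0.6, -1.3, 1.3], [-1.6, -0.8, 0.0], [-0.6, -1.5, 0.2]]
cell [([0.4967, 0.1732, -0.0011], 0.88)]
cell rel. to plan 0.003718788146972657 0.00046005249023436945 (160.51097106933594, 131.3753662109375) 10.34868335723877 18.775 [0.48253157 0.11427338 0.0449163 ]
```

View pics/w3.png

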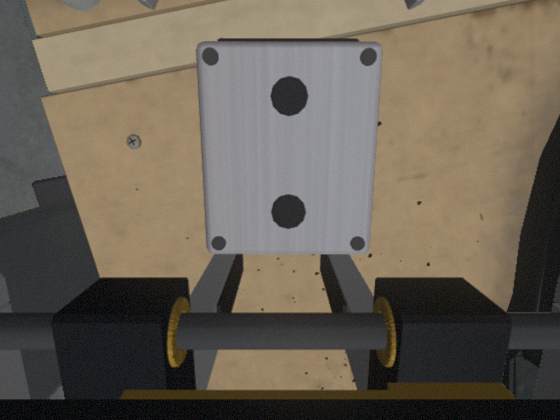

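The cell's heading matches the stage (79.65°), but it sits about 3.7 mm toward +x: its centre column is 289, against 280 for the fingers. I'll recentre the fingers and steer that offset out before the guides.

```bash
cat >> h.py <<'E'
def cellpose(im,k,g):
    a=ortho(im,k,.066,g[0]-.08,g[0]+.08,g[1]-.08,g[1]+.08)
    m=(a.min(2)>135).astype(np.uint8); m=cv2.morphologyEx(m,cv2.MORPH_CLOSE,np.ones((25,25)))
    ct=max(cv2.findContours(m,0,1)[0],key=cv2.contourArea); (u,v),s,an=cv2.minAreaRect(ct)
    if an>45: an-=90
    return np.array([g[0]-.08+v*.0005,g[1]-.08+u*.0005]),np.radians(90-an)
E
python3 - <<'E'
from h import *
c=np.array([.4967,.1716]);h=HS
t=np.array(telemetry.current_ee_pos())
r.move_l([*(t[:2]-.008*D),ZT],rot=Q(h),vel=.05)
r.move_l(tcp(c,h,.006),rot=Q(h),vel=.05)
n=np.array([-np.sin(h),np.cos(h)]); e=(c-ST)@n; s0=(c-ST)@D; L=-.085-s0
print("lateral",e,"s0",s0)
for s in np.linspace(0,1,6):
    l=e*(1-3*s*s+2*s**3); hh=HS+np.arctan(e*(-6*s+6*s*s)/L)
    p=ST+D*(s0+s*L)+n*l
    if r.move_l(tcp(p,hh,.001 if s==0 else 0),rot=Q(hh),vel=.03,guard=8): print("guard",s); break
im,k=look("w4"); cp,ch=cellpose(im,k,p); d=cp-ST
print("cell s,lat,hdg",d@D,d@n,np.degrees(ch),telemetry.current_t(),telemetry.current_wrist_force())
o=ortho(im,k,.014,.42,.60,.14,.36,.0004); cv2.imwrite("pics/o4.png",np.hstack([cv2.resize(im,(400,300)),cv2.resize(o,(400,300))])[:,:,::-1])
E
```

```text
lateral -0.003525983846900862 s0 -0.15893070861828873
cell s,lat,hdg -0.07582724843385438 -0.001921790853392948 79.65131664276123 22.9583 [-1.75117023 -0.72234338 -0.4099345 ]
```

View pics/o4.png

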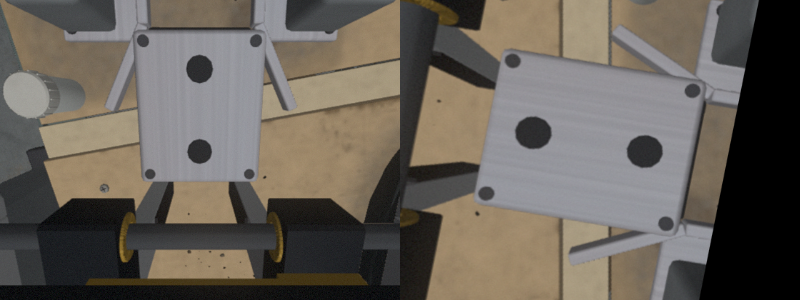

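The cell is centred at the mouth throat: its centre is at column 200 and the flare ends are at 110 and 292. Next I'll push gently into the guides.

```bash
python3 - <<'E'
from h import *
for s in np.arange(-.073,-.012,.012):
    g=r.move_l(tcp(ST+D*s,HS),rot=Q(HS),vel=.025,guard=5)
    f=np.array(telemetry.current_wrist_force()); t=np.array(telemetry.current_ee_pos())[:2]
    print(g,round(s,3),"at",round((t-ST)@D+OFF,4),"f along",round(f[:2]@D,1),"lat",round(f[:2]@[-D[1],D[0]],1),"fz",round(f[2],1),"mz",round(telemetry.current_torque()[2],2))
    if g: break
im,k=look("w5"); print(telemetry.current_t())
E
```

```text
True -0.073 at -0.0786 f along -0.5 lat -0.1 fz -0.6 mz 0.01
23.375
```

View pics/w5.png

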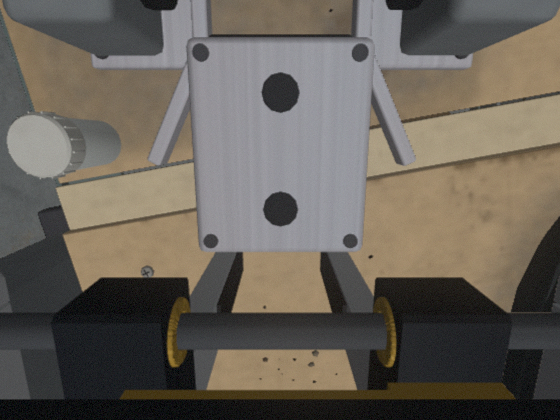

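The cell is centred at column 280, against 281 between the flare ends, so the stop was probably a light corner touch or a friction transient. I'll continue with finer logging.

```bash
cat >> h.py <<'E'
def cur(): t=np.array(telemetry.current_ee_pos())[:2]; return (t-ST)@D+OFF,(t-ST)@[-D[1],D[0]]
def rep(g,s):
    f=np.array(telemetry.current_wrist_force()); a,l=cur()
    print(g,round(s,4),"at",round(a,4),"lat",round(l*1e3,1),"f",round(f[:2]@D,1),round(f[:2]@[-D[1],D[0]],1),round(f[2],1),"mz",round(telemetry.current_torque()[2],2),round(telemetry.current_t(),1))
E
python3 - <<'E'
from h import *
n=0; s=cur()[0]
while s<-.014 and n<3:
    g=r.move_l(tcp(ST+D*(s+.010),HS),rot=Q(HS),vel=.02,guard=6)
    rep(g,s+.01); n+=g; s=cur()[0]
look("w6")
E
```

```text
False -0.0691 at -0.0691 lat 0.3 f -2.6 0.6 -1.3 mz 0.07 24.1
False -0.0591 at -0.0584 lat -0.3 f -0.7 0.1 -0.4 mz -0.0 24.7
False -0.0484 at -0.0482 lat -0.0 f -3.1 -0.0 2.4 mz 0.01 25.4
False -0.0382 at -0.0383 lat -0.0 f -4.6 -0.4 2.5 mz 0.01 26.1
False -0.0283 at -0.0284 lat 0.0 f -5.0 0.7 2.8 mz 0.02 26.7
False -0.0184 at -0.0185 lat 0.0 f -3.7 0.2 3.7 mz -0.02 27.4
False -0.0085 at -0.0086 lat 0.0 f -5.0 1.0 4.0 mz -0.01 28.0
```

View pics/w6.png

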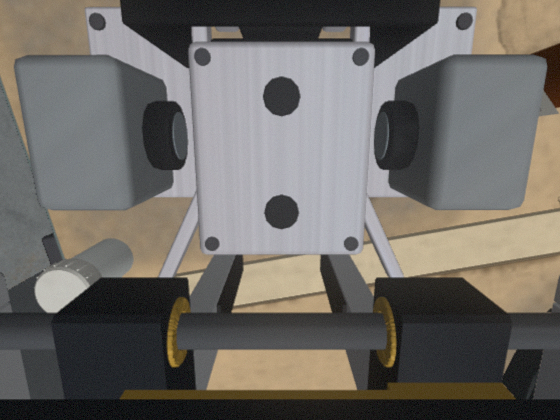

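The cell is square between the housings and entering the hood, roughly 8 mm short of the beam centre. Now I'll feel for the stop slowly.

```bash
python3 - <<'E'
from h import *
for i in range(6):
    s=cur()[0]
    if s>.013: break
    g=r.move_l(tcp(ST+D*min(s+.006,.014),HS),rot=Q(HS),vel=.007,guard=5); rep(g,s+.006)
    if g and cur()[0]-s<.0015: break
E
```

```text
False -0.0026 at -0.003 lat 0.0 f -6.2 0.9 4.6 mz 0.04 29.1
True 0.003 at 0.0003 lat 0.3 f -0.2 0.0 0.6 mz 0.02 29.8
True 0.0063 at 0.0002 lat 1.1 f 0.0 0.1 -0.4 mz 0.02 30.4
```

After a guard stop the force reads zero, so a 5 N guard trips on sliding friction (about 6 N) alone. I'll feel again with a slightly higher guard.

```bash
python3 - <<'E'
from h import *
for i in range(4):
    s=cur()[0]
    g=r.move_l(tcp(ST+D*min(s+.004,.014),HS),rot=Q(HS),vel=.006,guard=9); rep(g,s+.004)
    if g and cur()[0]-s<.001: break
im,k=look("w7")
print(k["position"])
E
```

```text
True 0.0042 at 0.0003 lat 1.8 f -0.5 -0.6 0.1 mz -0.0 31.2
[0.52277175 0.33991928 0.1973016 ]
```

```bash
python3 - <<'E'
from h import *
r.move_l(tcp(ST,HS,.010),rot=Q(HS),vel=.03); gripper_to(0.0)
f0=np.array(telemetry.current_wrist_force()); print(f0)
r.move_l(tcp(ST,HS,.002),rot=Q(HS),vel=.02); rep(0,-.002)
for g_ in (4,9,12):
    s=cur()[0]
    g=r.move_l(tcp(ST+D*.006,HS),rot=Q(HS),vel=.006,guard=g_); rep(g,.006)
cp=vision.get_calibration("wrist"); im,k=look("w8")
E
```

```text
[-0.88215915 -0.17123584  0.10612314]
0 -0.002 at -0.0019 lat 0.0 f -0.2 -0.1 -0.6 mz -0.05 33.1
True 0.006 at 0.0002 lat 0.4 f -0.1 0.1 -0.2 mz 0.0 33.8
True 0.006 at 0.0003 lat 1.1 f -2.0 -0.0 -0.2 mz -0.02 34.5
True 0.006 at 0.0003 lat 1.8 f 0.0 -0.1 0.1 mz -0.0 35.4
```

Both contact patterns, up to 12 N, stop rigidly at the same place, well above the sliding friction, so this is the hard stop. I'll back off and verify.

```bash
python3 - <<'E'
from h import *
t=np.array(telemetry.current_ee_pos()); e=t[:2]-.03*D; r.move_l([*e,ZT],vel=.05)
e=e-.03*D; r.move_l([*e,ZT],vel=.1); r.move_l([*e,.25],vel=.12)
im,k=look("w9"); marks(["cell","stage_hood","vial"])
p=ST+D*.0003; print("expected cell",p)
o=ortho(im,k,.066,.42,.62,.22,.40,.0004)
cv2.imwrite("pics/fin.png",np.hstack([cv2.resize(im,(400,300)),cv2.resize(o,(400,444))[:300]])[:,:,::-1])
vision.snapshot("top"); marks(["vial","dish","dropper","cell"],"top"); print(telemetry.current_t())
E
```

```text
cell [([0.5219, 0.3331, -0.0016], 0.7)]
stage_hood [([0.5314, 0.3656, 0.0839], 0.79)]
vial [([0.4011, 0.2729, 0.0013], 0.85)]
expected cell [0.52170164 0.32889517]
vial [([0.4111, 0.2734, 0.0031], 0.54)]
dish [([0.5179, 0.4999, -0.0004], 0.57)]
dropper []
cell [([0.5262, 0.3304, -0.0046], 0.65), ([0.4079, 0.2751, 0.0019], 0.5)]
38.9167
```

View pics/fin.png

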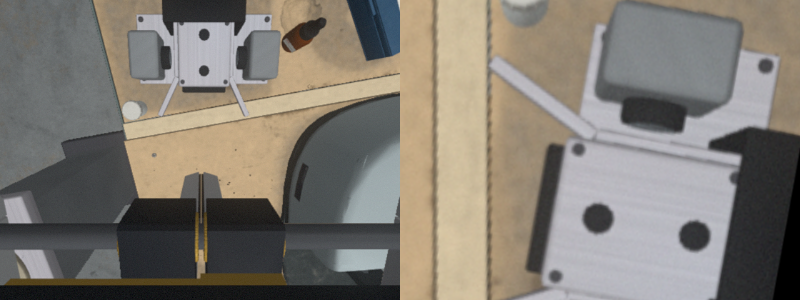

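The cell stands square between the housings with its panes at the lenses, centred near (204,53), and its far end is inside the hood. The vial (134,110) and dropper (304,35) are undisturbed, and the gripper is clear.

```bash
python3 -c "
from h import *
r.hold(0.3); print(r.sign_off())"
```

```text
the job is handed in; nothing more can be done
None
```

The cell is in the stage against the hard stop, at about stage x = 0, square to the lamp and detector and released; the vial, dish and dropper look undisturbed, and I handed the job in at about 39 s.

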